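Close and clamp the digestion pot

ROBOT

A 7-joint arm with a two-finger parallel gripper is mounted at the origin on the work surface. World frame = base frame: x ahead of the robot, y to its left, z up, the work surface at z = 0. Lengths are in m, angles in rad, forces in N, time in s.
With the tool pointing down it reaches from about 0.425 to 0.925 m from the base axis. Payload 6.8 kg.
Tool frame: the origin (TCP) lies midway between the tips of the shut fingers; the grasp point (between the pads) lies r.tcp_to_grasp behind it (r.tcp_to_grasp is the distance from the TCP to the grasp point, in m); z points along the fingers, x is the direction in which the jaws open and shut, and the axes are right-handed (so a half turn about z gives the same grasp; the last joint's range is limited). The gripper opens to 85 mm and grips with 20 to 120 N. Pads are 22 mm wide; open, the fingers measure 114 mm over their backs; the gripper's body (76 mm by 85 mm) begins 54 mm behind the grasp point. The pads swing forward as they close: fully open they stand 13 mm farther back than shut.
Start: joints at [1.097, 0.477, 0.022, 1.555, -0.011, 1.109, -0.083], TCP at [0.241, -0.63, 0.231] pointing down, gripper open.
Joint ranges: [-2.96, 2.96], [-0.34, 2.1], [-1.41, 1.46], [0.24, 2.44], [-1.37, 4.51], [0.17, 1.92], [-2.96, 2.96]. Speed limits (rad/s): [2.39, 2.39, 3.14, 3.14, 3.14, 3.14, 3.14].

INTERFACE

Orientations are given as a 3x3 rotation matrix whose columns are the frame's x, y, z axes.
In Python, from workcell import sensors, imaging, r gives the robot as it stands.
- The arm moves only by the shell command python3 -m creep 'ROWS' [FORCE]. ROWS is JSON, a list of rows, each a list of 7 numbers: the opening, from 0 (shut) to 1 (fully open), then the shift along the tool's x, y, z in mm, then the turn, a rotation vector about the tool's x, y, z in rad. In form: [[fingers, x, y, z, rx, ry, rz], ...]. A call has 1 to 10 rows; each row is the pose to reach, as a shift and turn from the pose commanded when the call began, along the tool's axes at that moment; what a row does not reach only later rows make up. A row lasts 1/10 s, in which the tool goes at most 50 mm and 8.59 degrees, less where a joint would pass 70% of its speed; a pose out of reach is approached as far as the arm can. A call with a gripper value outside its range is refused whole. The fingers move at their own pace and stop on an object; FORCE is the grip in N (left out, the last holds). Time passes only in rows, so rows that repeat a pose let the fingers close. It gives the time, the measured TCP pose, the force and the opening at its end, in the units of the state.
- sensors.get_obs(): the state, without advancing time (a new reading comes with each control period).
- imaging.read_camera(name): name is "scene" or "side" or "wrist"; returns a dict with "frame" (400x640x3 uint8, blue, green, red), "vertical_fov" (degrees; the focal length in pixels is half the picture's height over the tangent of half this angle, whatever the lens; pixels are square), "cx", "cy" (the principal point, pixels), "dist_coeffs" ([k1, k2, p1, p2, k3] as OpenCV has them; the pictures are not rectified), "xyz" and "attitude" of the camera in the world. Camera axes: x right, y down, z forward; pixel columns grow to the right and rows downward; lengths in m; the calibration is good to about 2 mm. A picture is of the moment at which its call begins. There is no depth.
- r.close_job(): hands the job in, once; it reports no verdict.
The state is a dict: "t": time; "joint_positions": joint angles; "dq": joint speeds; "tau": joint torques, N m; "position": TCP position; "tcp_rot": TCP orientation; "wrist_force": force on the tool from outside, world axes, zero at the start; "torque": the same for the moment, N m; "grip_width": opening from 0.0 (shut) to 1.0 (fully open).
Only numpy, scipy, OpenCV 4.12 (cv2) and the standard library are available. Lean on these libraries where they do the work, as an engineer would, in place of code of your own. Each camera call takes 0.05 s, during which the arm holds its last target. There are 200 camera calls.

TASK

Close the steel digestion pot with its blue cover. The cover lies under the clear hood: draw it by its tab right out from under the hood, let go of it there on the bench, then take it by the bar grip and set it, without dropping it, level and fully home on the pot's rim, tongue between two clamps. Let go and turn all three orange clamps clockwise, one after the other, to their end stops, leaving the other things on the bench where they are.

Things in the scene. Friction and masses are not known exactly. Their poses are not given: they have to be found in the camera images.
- cover: the loose cover, about 280 g: blue disc 104 mm across, 8 mm thick; below it a white locating step 77 mm across, 7 mm deep; on top a black bar grip 34 mm long (along x), 14 mm thick, 32 mm high; a blue tongue along -x ends in an upright tab. Origin: centre of the step's underside, z up. It lies on its step, bar grip from 15 to 47 mm above the bench
- cover_mid (a point): middle of the cover on its axis, half-way up, in the bar grip: 23.5 mm above the step's underside, 16.5 mm above the disc's underside, 8.5 mm above the disc's top, 23.5 mm below the top of the bar grip. x points along the bar grip, away from the tab; z up
- cover_tab (a point): centre of the cover's upright tab: a blue plate 22 mm long (along the cover's x), 8 mm thick (along y), 30 mm high, from 15 to 45 mm above the bench when the cover lies there; 80 mm from the cover's axis along its -x. The tongue below it is 16 mm wide and 8 mm thick
- hood_edge (a point): middle of the lower front edge of the fixed clear hood's roof, 58 mm above the bench. Roof 160 mm wide (y), 130 mm deep (along +x), 5 mm thick; side walls 150 mm apart inside; open in front (-x) and behind. At the start the cover's axis is some 50 mm behind this edge; its tongue and tab stick out in front, along -x within 0.1 rad
- pot_rim (a point): centre of the fixed steel pot's mouth, in the plane of its rim, 70 mm above the bench; z up. Pot 92 mm across outside, 82 mm inside, on a grey base 208 mm across. Seated, the cover's disc lies on the rim, its step in the mouth (2.5 mm play), cover_mid 16.5 mm above this point. Clamp 1 stands along +x; the tongue clears all clamps when it points along -x, or midway between any two clamps
- clamp1 (a joint): closing angle (rad) of clamp 1, 80 mm from the pot's axis, on the pot's +x side (beyond the pot, seen from the robot). 0 = open, its steel finger beside the cover's place; grows as it is turned clockwise from above; at the end stop, 1.40, the finger points to the pot's centre, over the cover's edge. Starts at 0 to 0.25. Takes about 0.1 N m; stays where left
- clamp1_grip (a point): on the axis of clamp 1, 107 mm above the bench, where to grip its orange bar: 40 mm long (along this point's x, where the steel finger points too), 10 mm thick, from 88 to 120 mm above the bench. The finger below it is 14 mm wide, reaches 36 mm from the axis and lies 80 to 88 mm above the bench, 2 mm over a seated cover
- clamp2 (a joint): closing angle (rad) of clamp 2, 80 mm from the pot's axis, 120 degrees anticlockwise (from above) of clamp 1. 0 = open, its steel finger beside the cover's place; grows as it is turned clockwise from above; at the end stop, 1.40, the finger points to the pot's centre, over the cover's edge. Starts at 0 to 0.25. Takes about 0.1 N m; stays where left
- clamp2_grip (a point): on the axis of clamp 2, 107 mm above the bench, where to grip its orange bar: 40 mm long (along this point's x, where the steel finger points too), 10 mm thick, from 88 to 120 mm above the bench. The finger below it is 14 mm wide, reaches 36 mm from the axis and lies 80 to 88 mm above the bench, 2 mm over a seated cover
- clamp3 (a joint): closing angle (rad) of clamp 3, 80 mm from the pot's axis, 240 degrees anticlockwise (from above) of clamp 1. 0 = open, its steel finger beside the cover's place; grows as it is turned clockwise from above; at the end stop, 1.40, the finger points to the pot's centre, over the cover's edge. Starts at 0 to 0.25. Takes about 0.1 N m; stays where left
- clamp3_grip (a point): on the axis of clamp 3, 107 mm above the bench, where to grip its orange bar: 40 mm long (along this point's x, where the steel finger points too), 10 mm thick, from 88 to 120 mm above the bench. The finger below it is 14 mm wide, reaches 36 mm from the axis and lies 80 to 88 mm above the bench, 2 mm over a seated cover
- tube_a: a capped sample tube, 34 mm across at its blue cap, 109 mm high, standing; origin at the centre of its underside. A bystander, to be left alone
- tube_b: a capped sample tube like tube_a; origin at the centre of its underside. A bystander, to be left alone
- tube_c: a capped sample tube with amber contents, size as tube_a; origin at the centre of its underside. A bystander, to be left alone
- beaker: a glass beaker 66 mm across, 85 mm high; origin at the centre of its underside. A bystander, to be left alone
- jar: an amber jar 60 mm across, 90 mm high; origin at the centre of its underside. A bystander, to be left alone
- flask: a white bottle with a red cap, 64 mm across, 150 mm high; origin at the centre of its underside. A bystander, to be left alone
Not all that is in view belongs to the job. What is shaped like the part that bears hood_edge but yellow is not meant.

How it is judged:
By the outcome, as a careful person would: the job done as asked, in the order asked, and still so for the second after the job is handed in, with the robot touching nothing.
It also fails if it takes over 72 s, if anything falls off the work surface, if the arm or the gripper's body presses on something with over 40 N, if the wrist force passes 120 N, or if a joint passes its speed limit or range.

## Working session

There is one attempt and no reset: what is moved stays moved. The work goes in short steps, Python scripts to look and compute and a shell command to move; the robot and the scene stay as the last step left them, time stands still between calls to the robot, and variables do not carry over. Pictures are saved under pics/ and viewed, about 8 in all and at most 12, crops included, and the job is handed in when it is done.

```bash
ls; mkdir -p pics
cat > h.py <<'E'
import numpy as np, cv2
from workcell import sensors, imaging, r
def cam(n,save=None):
    c=imaging.read_camera(n); f=c["frame"]
    if save: cv2.imwrite("pics/"+save+".png",f)
    F=f.shape[0]/2/np.tan(np.radians(c["vertical_fov"])/2)
    c["K"]=np.array([[F,0,c["cx"]],[0,F,c["cy"]],[0,0,1]]);c["R"]=np.array(c["attitude"]);c["p"]=np.array(c["xyz"]);c["d"]=np.array(c["dist_coeffs"],float)
    return c
def rays(c,uv):
    q=cv2.undistortPoints(np.array(uv,float).reshape(-1,1,2),c["K"],c["d"])[:,0]
    return np.c_[q,np.ones(len(q))]@c["R"].T
def onz(c,uv,z):
    d=rays(c,uv); return c["p"]+d*((z-c["p"][2])/d[:,2])[:,None]
def proj(c,P):
    P=(np.array(P,float).reshape(-1,3)-c["p"])@c["R"]
    return cv2.projectPoints(P,np.zeros(3),np.zeros(3),c["K"],c["d"])[0][:,0]
def tri(c1,u1,c2,u2):
    A=np.zeros((3,3));b=np.zeros(3)
    for c,u in((c1,u1),(c2,u2)):
        d=rays(c,[u])[0];d/=np.linalg.norm(d);M=np.eye(3)-np.outer(d,d);A+=M;b+=M@c["p"]
    return np.linalg.solve(A,b)
E
python3 - <<'E'
from h import *
for n in("scene","side","wrist"):
    c=cam(n,n+"0"); print(n,c["p"].round(3),c["R"].round(3).tolist(),c["vertical_fov"],c["d"])
o=sensors.get_obs();print(o["t"],o["position"],np.round(o["tcp_rot"],3).tolist(),r.tcp_to_grasp,o["grip_width"])
E
```

```text
pics
scene [1.365 0.14  1.008] [[-0.155, 0.713, -0.684], [0.988, 0.101, -0.119], [-0.016, -0.694, -0.719]] 48.75222348456471 [-0.12359376  0.          0.          0.          0.        ]
side [-0.097  0.772  0.86 ] [[-0.787, -0.388, 0.48], [-0.617, 0.48, -0.623], [0.011, -0.787, -0.617]] 45.74395059406325 [-0.14620645  0.          0.          0.          0.        ]
wrist [ 0.302 -0.606  0.374] [[0.357, -0.902, -0.243], [-0.934, -0.345, -0.091], [-0.002, 0.259, -0.966]] 65.4125532507595 [-0.02582705  0.          0.          0.          0.        ]
0.15 [ 0.24128897 -0.62992223  0.23055679] [[0.358, -0.934, -0.001], [-0.934, -0.358, 0.001], [-0.001, 0.0, -1.0]] 0.0187 1.0009172626315526
```

View pics/scene0.png

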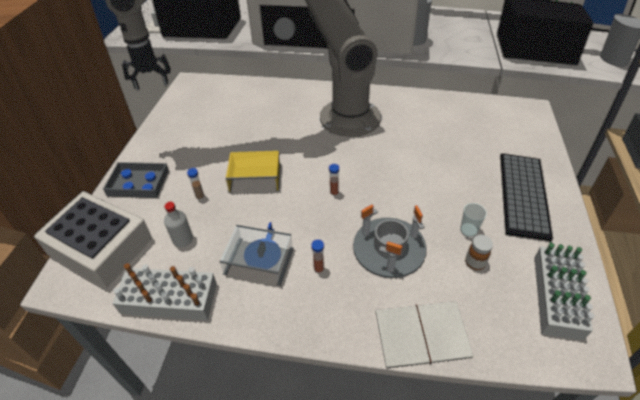

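View pics/side0.png

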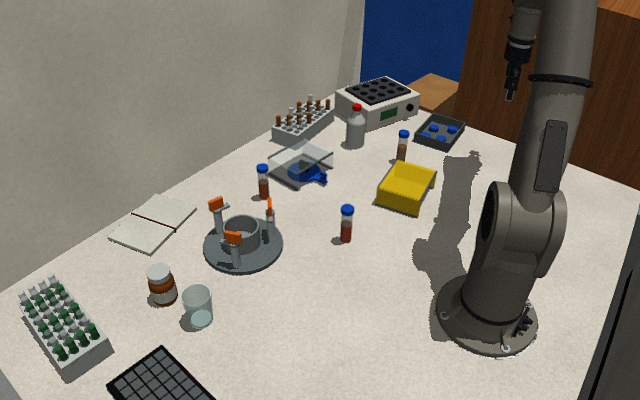

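Scene view: the hood with the cover is at about (258,255), with the tab at (270,230). The pot is at (390,240) with orange clamps at (367,212), (418,214) and (394,248), and tubes stand at (318,255) and (334,180). The yellow box at (254,168) is a decoy. Next I'll measure these.

Run:
```python
from h import *
a=cam("scene");b=cam("side")
def blobs(c,lo,hi,mn=12,box=None):
    m=cv2.inRange(cv2.cvtColor(c["frame"],cv2.COLOR_BGR2HSV),lo,hi)
    n,l,s,ce=cv2.connectedComponentsWithStats(m)
    return [(ce[i].round(1).tolist(),s[i].tolist()) for i in range(1,n) if s[i,4]>=mn]
for n,c in(("scene",a),("side",b)):
    print(n,"orange",[x for x in blobs(c,(4,170,120),(14,255,255))])
    print(n,"blue",[x for x in blobs(c,(100,130,50),(125,255,255)) if x[0][1]>100])
# pot guess
for n,c,u in(("scene",a,(391,241)),("side",b,(241,233))): print(n,onz(c,[u],0.07).round(3))
for n,c,u in(("scene",a,(389,247)),("side",b,(243,245))): print(n,"base",onz(c,[u],0.01).round(3))
```

```text
scene orange [([367.0, 209.2], [363, 206, 9, 7, 25]), ([418.0, 211.5], [416, 207, 5, 10, 24]), ([393.9, 245.4], [388, 243, 13, 6, 40])]
scene blue [([333.5, 168.3], [330, 165, 8, 8, 56]), ([126.0, 172.9], [121, 169, 10, 9, 72]), ([192.1, 172.3], [188, 168, 9, 9, 62]), ([149.9, 175.9], [145, 172, 10, 9, 70]), ([127.6, 185.2], [123, 182, 10, 7, 56]), ([147.3, 186.2], [143, 184, 10, 5, 41]), ([268.3, 237.2], [267, 235, 4, 6, 12]), ([317.2, 245.5], [312, 240, 11, 12, 98])]
side orange [([622.2, 6.5], [598, 0, 42, 18, 499]), ([214.8, 199.6], [209, 196, 13, 8, 37]), ([268.9, 202.0], [267, 197, 4, 11, 33]), ([232.1, 232.7], [225, 230, 16, 6, 58])]
side blue [([433.7, 127.6], [429, 124, 10, 8, 66]), ([451.8, 128.9], [448, 125, 9, 9, 69]), ([403.5, 133.5], [399, 130, 10, 8, 72]), ([425.8, 133.6], [421, 132, 10, 5, 31]), ([441.3, 137.4], [437, 135, 10, 7, 46]), ([294.2, 167.4], [289, 163, 11, 9, 55]), ([261.9, 167.9], [257, 164, 11, 9, 91]), ([309.5, 175.3], [288, 165, 39, 20, 392]), ([347.1, 209.5], [341, 204, 13, 12, 124])]
scene [[0.627 0.184 0.07 ]]
side [[0.575 0.201 0.07 ]]
scene base [[0.602 0.182 0.01 ]]
side base [[0.589 0.187 0.01 ]]
```

```bash
cat > crop.py <<'E'
from h import *
def grid(c,x,y,w,h,s):
    im=cv2.resize(c["frame"][y:y+h,x:x+w],None,fx=s,fy=s,interpolation=cv2.INTER_CUBIC)
    for k in range((x+9)//10*10,x+w,10): cv2.line(im,((k-x)*s,0),((k-x)*s,6),(0,0,255),1); cv2.putText(im,str(k),((k-x)*s,16),0,.3,(0,0,255)) if k%20==0 else 0
    for k in range((y+9)//10*10,y+h,10): cv2.line(im,(0,(k-y)*s),(6,(k-y)*s),(0,0,255),1); cv2.putText(im,str(k),(8,(k-y)*s+4),0,.3,(0,0,255))
    return im
E
python3 - <<'E'
from crop import *
a=cam("scene");b=cam("side")
T=np.vstack([np.hstack([grid(a,216,210,80,75,5),grid(a,346,195,80,75,5)]),np.hstack([grid(b,262,130,80,75,5),grid(b,200,190,90,84,5)[:375,:400]])])[:750]
cv2.imwrite("pics/crops.png",cv2.resize(T[:, :],(800,600)) if 0 else cv2.resize(T,(640,600)))
o=lambda s,d:tri(a,s,b,d).round(4)
print("c1",o((393.9,245.4),(214.8,199.6)),"c2",o((418,211.5),(232.1,232.7)),"c3",o((367,209.2),(268.9,202)))
for u,v in(((317.2,245.5),(261.9,167.9)),((333.5,168.3),(347.1,209.5)),((192.1,172.3),(403.5,133.5))): print("tube",o(u,v))
E
```

```text
c1 [0.6764 0.189  0.1169] c2 [0.5525 0.2478 0.1163] c3 [0.5631 0.11   0.1165]
tube [ 0.6943 -0.0039  0.1034]
tube [ 0.4017 -0.0043  0.1031]
tube [ 0.4792 -0.4262  0.1043]
```

View pics/crops.png

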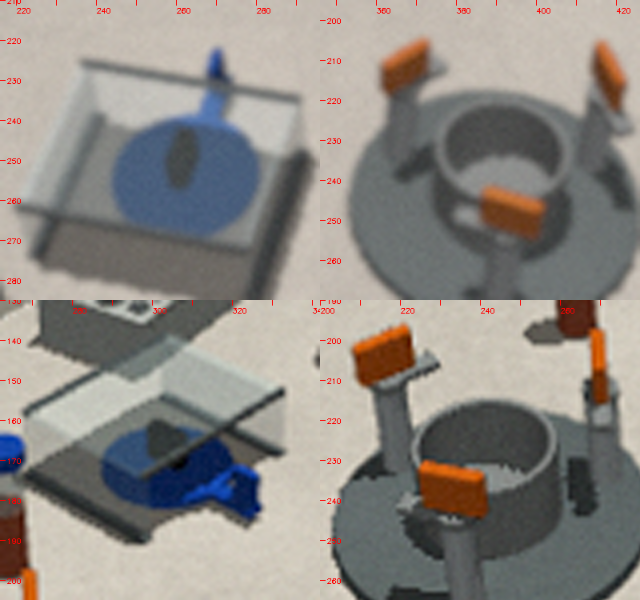

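The crops show the cover disc centred near (262.5,254) in scene, with its tab top at (270,223). The hood's front roof edge runs from (236.5,226) to (291,234.5).

Run:
```python
from h import *
a=cam("scene");b=cam("side")
print("cover",onz(a,[(262.5,254)],.015),onz(b,[(303,172)],.015))
print("tabtop",onz(a,[(270,223)],.043), "mid/side",onz(b,[(323.5,178)],.03))
print("edge",onz(a,[(236.5,225.8),(291,234.5)],.063).round(3).tolist(),onz(b,[(297,173.3),(333,152.5)],.063).round(3).tolist())
print("back",onz(a,[(221,262),(279,272)],.063).round(3).tolist())
for y in (-.35,-.2): pass
```

```text
cover [[ 0.68002893 -0.16329258  0.015     ]] [[ 0.67198494 -0.15831287  0.015     ]]
tabtop [[ 0.58988724 -0.16089693  0.043     ]] mid/side [[ 0.59070602 -0.15624679  0.03      ]]
edge [[0.63, -0.246, 0.063], [0.638, -0.088, 0.063]] [[0.638, -0.089, 0.063], [0.623, -0.246, 0.063]]
back [[0.755, -0.251, 0.063], [0.762, -0.093, 0.063]]
```

```bash
cat >> h.py <<'E'
from scipy.spatial.transform import Rotation as Ro
def go(p,yaw):
    "tool-frame shift (mm) and rz to reach TCP p, tool x at world angle yaw (deg), pointing down"
    o=sensors.get_obs();R=np.array(o["tcp_rot"]);s=R.T@(np.array(p)-o["position"])*1000
    y=np.radians(yaw);T=np.array([[np.cos(y),np.sin(y),0],[np.sin(y),-np.cos(y),0],[0,0,-1]])
    print("t",round(o["t"],2),"pos",np.round(o["position"],4),"shift",s.round(1),"rv",Ro.from_matrix(R.T@T).as_rotvec().round(3),"F",np.round(o["wrist_force"],1),"w",round(o["grip_width"],3))
E
python3 - <<'E'
from h import *
a=cam("scene")
m=cv2.inRange(cv2.cvtColor(a["frame"],cv2.COLOR_BGR2HSV),(20,120,80),(32,255,255));m[:100]=0;m[:,330:]=0;m[250:]=0
c=max(cv2.findContours(m,0,2)[0],key=cv2.contourArea);print(cv2.boundingRect(c));q=cv2.approxPolyDP(c,3,True)[:,0];print(q.tolist());print(onz(a,q,.06).round(3).tolist());
go((.580,-.158,.20),-92.3)
E
```

```text
(227, 151, 52, 27)
[[230, 153], [227, 177], [277, 176], [277, 151]]
[[0.329, -0.361, 0.06], [0.441, -0.335, 0.06], [0.415, -0.18, 0.06], [0.298, -0.208, 0.06]]
t 0.5 pos [ 0.2414 -0.6303  0.2313] shift [-320.  -485.1   31.3] rv [0.    0.    0.406] F [0.7 0.2 0.2] w 1.001
```

```bash
python3 -m creep '[[1,-320,-485,31,0,0,0.406],[1,-320,-485,31,0,0,0.406],[1,-320,-485,31,0,0,0.406],[1,-320,-485,31,0,0,0.406],[1,-320,-485,31,0,0,0.406],[1,-320,-485,31,0,0,0.406],[1,-320,-485,31,0,0,0.406],[1,-320,-485,31,0,0,0.406],[1,-320,-485,31,0,0,0.406],[1,-320,-485,31,0,0,0.406]]' 60
python3 - <<'E'
from h import *
go((.580,-.158,.20),-92.3)
E
```

```text
t: 1.5
position: [0.5333, -0.2229, 0.2049]
tcp_rot: [[-0.04, -0.999, 0.001], [-0.999, 0.04, -0.0], [0.0, -0.001, -1.0]]
wrist_force: [0.3, -0.8, -0.0]
grip_width: 1.0
t 1.5 pos [ 0.5333 -0.2229  0.2049] shift [-66.7 -44.1   5. ] rv [-0.001 -0.    -0.   ] F [ 0.3 -0.8 -0. ] w 1.0
```

```bash
python3 -m creep '[[1,-67,-44,5,0,0,0],[1,-67,-44,5,0,0,0],[1,-67,-44,5,0,0,0],[1,-67,-44,5,0,0,0]]'
python3 - <<'E'
from crop import *
c=cam("wrist","w1");go((.594,-.158,.018),-92.3); print(c["p"],proj(c,[(.676,-.161,.015),(.594,-.158,.045),(.632,-.167,.063)]))
E
```

```text
t: 1.9
position: [0.5791, -0.1589, 0.1995]
tcp_rot: [[-0.039, -0.999, -0.0], [-0.999, 0.039, -0.0], [0.0, 0.0, -1.0]]
wrist_force: [-0.7, -0.8, -0.1]
grip_width: 1.0
t 1.95 pos [ 0.5784 -0.1603  0.1996] shift [ -3.1 -15.5 181.6] rv [ 0.001 -0.001 -0.001] F [-0.2 -0.4  0.6] w 1.002
[ 0.6443188  -0.16082813  0.34260665] [[319.90985198  84.5282944 ]
 [320.1461786  171.33114809]
 [328.58344162 131.57402351]]
```

View pics/w1.png

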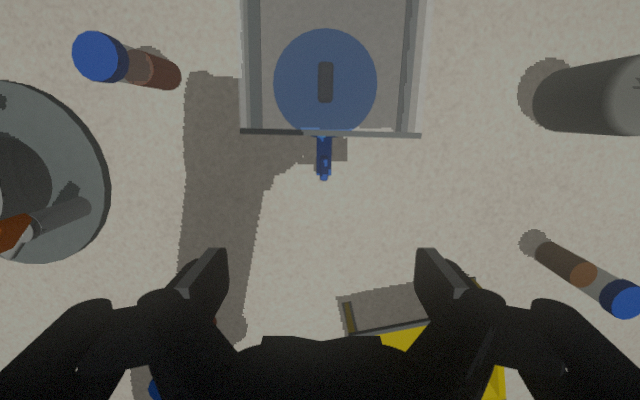

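The wrist view shows the disc centre at about (325,82), the tab at (324,137–180) and the hood front edge at row 132.

Run:
```python
from h import *
c=cam("wrist")
m=cv2.inRange(cv2.cvtColor(c["frame"],cv2.COLOR_BGR2HSV),(100,100,30),(125,255,255));m[:, :260]=0;m[:,400:]=0;m[250:]=0
for y in(40,60,80,100,120,140,150,160,165,170,175,178,180,182):
    x=np.flatnonzero(m[y]); print(y,(x.min(),x.max(),len(x)) if len(x) else None,end="; ")
print()
print("disc",onz(c,[(325,82)],.015),"tab top outer end",onz(c,[(324,181)],.045),"top near end", "tab z45",onz(c,[(324,165)],.045))
print("edge",onz(c,[(241,132),(421,136)],.063))
```

```text
40 (np.int64(299), np.int64(355), 6); 60 (np.int64(290), np.int64(353), 26); 80 (np.int64(275), np.int64(349), 23); 100 (np.int64(275), np.int64(352), 20); 120 (np.int64(297), np.int64(345), 6); 140 (np.int64(316), np.int64(329), 14); 150 (np.int64(315), np.int64(328), 14); 160 (np.int64(315), np.int64(328), 13); 165 (np.int64(316), np.int64(327), 12); 170 (np.int64(316), np.int64(328), 10); 175 (np.int64(319), np.int64(325), 7); 178 (np.int64(319), np.int64(325), 7); 180 None; 182 None; 
disc [[ 0.67753147 -0.16793247  0.015     ]] tab top outer end [[ 0.58371002 -0.16291583  0.045     ]] top near end tab z45 [[ 0.59934285 -0.16353598  0.045     ]]
edge [[ 0.63433369 -0.09165615  0.063     ]
 [ 0.62424477 -0.25015527  0.063     ]]
```

Run:
```python
from h import *
go((.592,-.161,.019),-93.5)
```

```text
t 2.0 pos [ 0.5782 -0.1611  0.1997] shift [ -0.8 -13.9 180.7] rv [ 0.    -0.001  0.019] F [ 0.1 -1.2 -0.8] w 0.998
```

```bash
python3 -m creep '[[0.5,-1,-14,30,0,0,0.02],[0.5,-1,-14,70,0,0,0.02],[0.5,-1,-14,110,0,0,0.02],[0.5,-1,-14,150,0,0,0.02],[0.5,-1,-14,170,0,0,0.02],[0.5,-1,-14,181,0,0,0.02],[0.5,-1,-14,181,0,0,0.02]]' 
python3 -m creep '[[0,0,0,0,0,0,0],[0,0,0,0,0,0,0],[0,0,0,0,0,0,0],[0,0,0,0,0,0,0],[0,0,0,0,0,0,0],[0,0,0,0,0,0,0],[0,0,0,0,0,0,0],[0,0,0,0,0,0,0]]' 60
python3 - <<'E'
from h import *
go((.592,-.161,.019),-93.5)
E
```

```text
t: 2.7
position: [0.5917, -0.1602, 0.0177]
tcp_rot: [[-0.062, -0.998, -0.002], [-0.998, 0.062, -0.0], [0.0, 0.002, -1.0]]
wrist_force: [-0.2, 0.5, 0.8]
grip_width: 0.499
t: 3.5
position: [0.594, -0.1596, 0.0202]
tcp_rot: [[-0.061, -0.998, 0.002], [-0.998, 0.061, -0.001], [0.001, -0.003, -1.0]]
wrist_force: [-1.7, -1.2, 6.2]
grip_width: 0.078
t 3.5 pos [ 0.594  -0.1596  0.0202] shift [1.5 1.9 1.2] rv [-0.003 -0.001  0.   ] F [-1.7 -1.2  6.2] w 0.078
```

```bash
python3 -m creep '[[0,0,5,-1,0,0,0],[0,0,15,-1,0,0,0],[0,0,28,-1,0,0,0],[0,0,42,-1,0,0,0],[0,0,56,-1,0,0,0],[0,0,70,-1,0,0,0],[0,0,84,-1,0,0,0],[0,0,98,-1,0,0,0],[0,0,112,-1,0,0,0],[0,0,120,-1,0,0,0]]' 
python3 -m creep '[[0,0,6,0,0,0,0],[0,0,10,0,0,0,0],[0,0,10,0,0,0,0]]'
python3 - <<'E'
from h import *
a=cam("scene","s2");cam("wrist","w2")
go((.46,-.15,.019),-93.5)
m=cv2.inRange(cv2.cvtColor(a["frame"],cv2.COLOR_BGR2HSV),(100,100,50),(125,255,255));m[:195]=0;m[:,:200]=0;m[:,306:]=0
x,y,w,h,_=cv2.connectedComponentsWithStats(m)[2][1:][np.argmax(cv2.connectedComponentsWithStats(m)[2][1:,4])];print(x,y,w,h,onz(a,[(x+w/2,y+h/2)],.015))
E
```

```text
t: 4.5
position: [0.4732, -0.1516, 0.0203]
tcp_rot: [[-0.06, -0.998, 0.002], [-0.998, 0.06, -0.0], [0.0, -0.003, -1.0]]
wrist_force: [3.2, -0.2, 2.3]
grip_width: 0.079
t: 4.8
position: [0.4635, -0.1511, 0.0201]
tcp_rot: [[-0.06, -0.998, 0.001], [-0.998, 0.06, -0.0], [0.0, -0.001, -1.0]]
wrist_force: [1.4, -0.3, 8.9]
grip_width: 0.079
t 4.9 pos [ 0.4635 -0.1511  0.0201] shift [-0.9  3.6  1.1] rv [-0.    -0.     0.001] F [0.8 0.5 9.2] w 0.08
260 195 34 37 [[ 0.52802761 -0.15770225  0.015     ]]
```

View pics/w2.png

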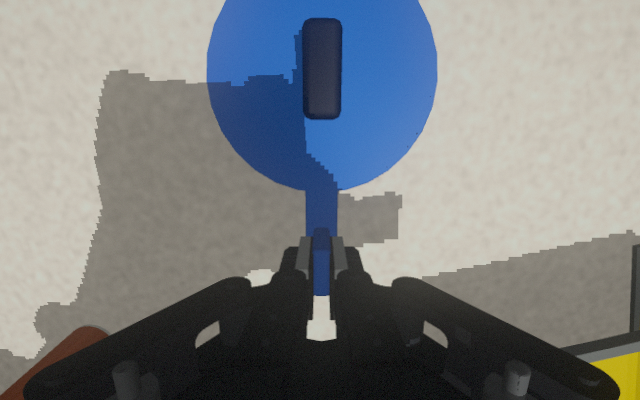

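Cover drawn fully out with the bar at image (322,68). Release, rise, look.

```bash
python3 -m creep '[[0.4,0,0,0,0,0,0],[0.4,0,0,0,0,0,0],[0.4,0,0,0,0,0,0],[0.4,0,0,0,0,0,0],[0.5,0,0,-15,0,0,0],[0.5,0,0,-60,0,0,0],[0.7,0,0,-100,0,0,0],[0.7,0,-20,-120,0,0,0],[0.7,0,-20,-120,0,0,0]]'
python3 - <<'E'
from h import *
c=cam("wrist","w3");o=sensors.get_obs()
h=cv2.cvtColor(c["frame"],cv2.COLOR_BGR2HSV)
m=cv2.inRange(h,(100,110,30),(125,255,255));m[300:]=0
k=max(cv2.findContours(m,0,2)[0],key=cv2.contourArea);print("blue",cv2.boundingRect(k))
# bar: dark hole in disc
b=np.zeros_like(m);cv2.drawContours(b,[cv2.convexHull(k)],-1,255,-1)
d=cv2.bitwise_and(b,cv2.inRange(c["frame"],(0,0,0),(70,60,60)));d[220:]=0
kk=max(cv2.findContours(d,0,2)[0],key=cv2.contourArea);print("bar",cv2.minAreaRect(kk),cv2.boundingRect(kk))
(u,v),_,_=cv2.minAreaRect(kk)
print(onz(c,[(u,v)],.047),proj(c,[(.545,-.156,.047)]))
go((.545,-.156,.12),-93.5)
cv2.imwrite("pics/w3d.png",np.hstack([c["frame"][:220,200:440],cv2.cvtColor(d,8)[:220,200:440]]))
E
```

```text
t: 5.8
position: [0.4872, -0.1527, 0.143]
tcp_rot: [[-0.06, -0.998, 0.008], [-0.998, 0.06, -0.001], [0.001, -0.008, -1.0]]
wrist_force: [-0.3, 0.7, -0.0]
grip_width: 0.701
blue (261, 63, 121, 177)
bar ((320.5, 128.0), (44.0, 17.0), 90.0) (312, 106, 18, 45)
[[ 0.54555267 -0.1552956   0.047     ]] [[321.4815215  128.69372431]]
t 5.85 pos [ 0.4847 -0.1524  0.1409] shift [ -0.  -60.4  21.1] rv [-0.003 -0.     0.001] F [-0.5 -0.3 -0.1] w 0.699
```

View pics/w3.png

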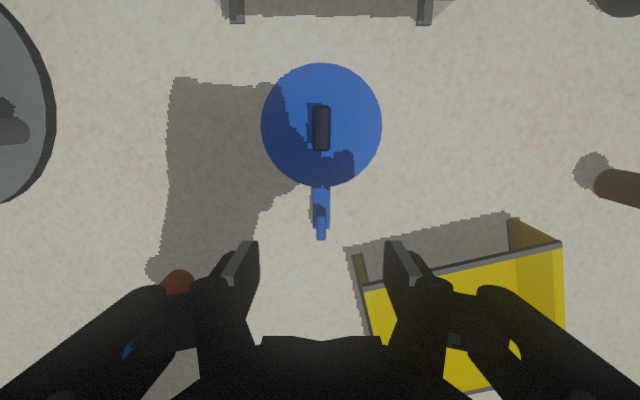

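Cover lies clear of the hood, with the bar at (320.5,128), i.e. (0.5455,-0.1555).

```bash
python3 -m creep '[[0.6,0,-40,0,0,0,0],[0.6,0,-60,20,0,0,0],[0.6,0,-60,60,0,0,0],[0.6,0,-60,95,0,0,0],[0.6,0,-60,112,0,0,0],[0.6,0,-60,120,0,0,0],[0.6,0,-60,120,0,0,0]]' 
python3 -m creep '[[0,0,0,0,0,0,0],[0,0,0,0,0,0,0],[0,0,0,0,0,0,0],[0,0,0,0,0,0,0],[0,0,0,0,0,0,0],[0,0,0,0,0,0,0],[0,0,0,0,0,0,0]]' 80
python3 - <<'E'
from h import *
go((.5973,.1823,.2),-93.5)
E
```

```text
t: 6.55
position: [0.541, -0.1555, 0.0178]
tcp_rot: [[-0.06, -0.998, -0.004], [-0.998, 0.06, 0.001], [-0.001, 0.004, -1.0]]
wrist_force: [-1.2, 0.0, -0.6]
grip_width: 0.6
t: 7.25
position: [0.5439, -0.1562, 0.021]
tcp_rot: [[-0.06, -0.998, 0.002], [-0.998, 0.06, -0.001], [0.0, -0.002, -1.0]]
wrist_force: [-1.9, -0.0, 8.1]
grip_width: 0.15
t 7.25 pos [ 0.5439 -0.1562  0.021 ] shift [-341.   -33.3 -179.1] rv [-0.002 -0.     0.001] F [-1.9 -0.   8.1] w 0.15
```

```bash
python3 -m creep '[[0,0,0,-10,0,0,0],[0,0,0,-30,0,0,0],[0,0,0,-70,0,0,0],[0,0,0,-115,0,0,0],[0,0,0,-160,0,0,-0.04],[0,-20,0,-200,0,0,-0.1],[0,-65,0,-205,0,0,-0.145],[0,-110,0,-205,0,0,-0.145],[0,-155,0,-205,0,0,-0.145],[0,-190,0,-205,0,0,-0.145]]' 80
python3 -m creep '[[0,0,0,0,0,0,0],[0,0,0,0,0,0,0],[0,0,0,0,0,0,0]]'
python3 - <<'E'
from h import *
c=cam("wrist","w4")
go((.5973,.1823,.23),-85.2)
print(proj(c,[(.5973,.1823,.07)]))
E
```

```text
t: 8.25
position: [0.5537, 0.0369, 0.2253]
tcp_rot: [[0.087, -0.996, 0.0], [-0.996, -0.087, 0.001], [-0.001, -0.0, -1.0]]
wrist_force: [0.8, -0.3, -3.0]
grip_width: 0.147
t: 8.55
position: [0.5541, 0.0323, 0.2247]
tcp_rot: [[0.083, -0.997, -0.0], [-0.997, -0.083, -0.001], [0.001, 0.001, -1.0]]
wrist_force: [-0.4, -1.3, -1.8]
grip_width: 0.15
t 8.6 pos [0.5542 0.032  0.2247] shift [-146.3  -55.3   -5.5] rv [ 0.    -0.001 -0.001] F [-0.5 -1.2 -2.5] w 0.147
[[166.08518835 128.94555171]]
```

View pics/w4.png

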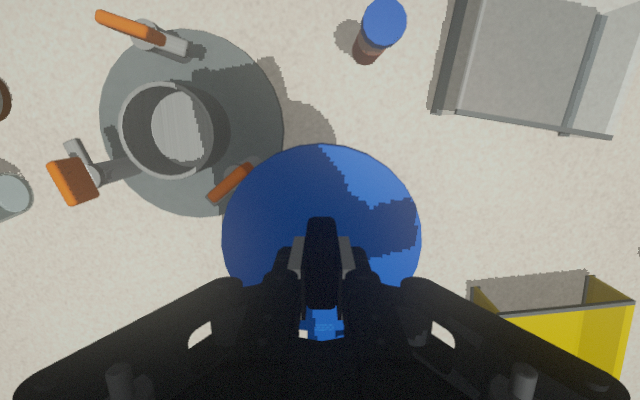

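The rim's outer outline spans columns 118–213 and rows 81–179, centre about (165.5,130) against a predicted (166,129). The held disc spans columns 222–421. Next I'll fit the disc's offset from the TCP.

Run:
```python
from h import *
from scipy.optimize import least_squares as L
c=cam("wrist");o=sensors.get_obs();p=o["position"];R=np.array(o["tcp_rot"])
m=cv2.inRange(cv2.cvtColor(c["frame"],cv2.COLOR_BGR2HSV),(100,100,30),(125,255,255))
k=max(cv2.findContours(m[:235].copy(),0,1)[0],key=cv2.contourArea)[:,0];k=k[(k[:,1]<230)&(k[:,1]>142)&((k[:,0]<290)|(k[:,0]>350)|(k[:,1]<170))]
q=onz(c,k,p[2]-.021+.015)[:,:2]
f=L(lambda a:np.hypot(*(q-a[:2]).T)-a[2],[p[0],p[1],.052],loss="soft_l1",f_scale=.001).x
print("disc",f,"rel tool",R.T@[f[0]-p[0],f[1]-p[1],0]*1000 if 0 else (R.T@np.array([f[0]-p[0],f[1]-p[1],0])*1000).round(1))
g=cv2.cvtColor(c["frame"],6);
rim=onz(c,[(118,130),(213,133),(165,81),(170,179)],.07)[:,:2];print(rim.round(4).tolist())
f=L(lambda a:np.hypot(*(rim-a).T)-.046,[.597,.182]).x;print("pot",f)
b=m*0;h=cv2.inRange(cv2.cvtColor(c["frame"],cv2.COLOR_BGR2HSV),(4,150,80),(16,255,255))
for k in cv2.findContours(h,0,2)[0]:
    if cv2.contourArea(k)>60: r_=cv2.minAreaRect(k);print(r_,onz(c,[r_[0]],.115))
```

```text
disc [0.55620399 0.03293039 0.0510752 ] rel tool [-0.7 -1.9 -0. ]
[[0.5931, 0.2279], [0.5972, 0.1378], [0.6402, 0.1813], [0.5497, 0.1803]]
pot [0.59493249 0.18288781]
((229.65838623046875, 181.67422485351562), (11.300901412963867, 52.67028045654297), 47.72631072998047) [[0.56195739 0.10914695 0.115     ]]
((61.32075119018555, 183.8773651123047), (49.43844223022461, 11.16978645324707), 60.945396423339844) [[0.548719   0.25182693 0.115     ]]
((120.57728576660156, 23.729694366455078), (54.76116180419922, 12.707661628723145), 18.970407485961914) [[0.67514573 0.19152556 0.115     ]]
```

Run:
```python
from h import *
go((.594,.1825,.10),-85.2)
```

```text
t 8.65 pos [0.5543 0.032  0.2247] shift [-146.8  -52.   124.5] rv [ 0.    -0.001 -0.001] F [ 0.2 -0.5 -3.3] w 0.146
```

```bash
python3 -m creep '[[0,-40,-14,0,0,0,0],[0,-80,-28,0,0,0,0],[0,-115,-41,0,0,0,0],[0,-147,-52,0,0,0,0],[0,-147,-52,10,0,0,0],[0,-147,-52,40,0,0,0],[0,-147,-52,80,0,0,0],[0,-147,-52,110,0,0,0],[0,-147,-52,124,0,0,0],[0,-147,-52,124,0,0,0]]'
python3 - <<'E'
from crop import *
go((.594,.1825,.084),-85.2)
a=cam("scene");b=cam("side")
cv2.imwrite("pics/c5.png",np.hstack([grid(a,340,180,100,100,4),grid(b,190,170,100,100,4)]))
E
```

```text
t: 9.65
position: [0.5927, 0.1829, 0.0986]
tcp_rot: [[0.083, -0.997, -0.004], [-0.997, -0.083, -0.002], [0.002, 0.004, -1.0]]
wrist_force: [0.6, -0.5, -2.9]
grip_width: 0.153
t 9.65 pos [0.5927 0.1829 0.0986] shift [ 0.5 -1.3 14.6] rv [ 0.004 -0.002 -0.   ] F [ 0.6 -0.5 -2.9] w 0.153
```

View pics/c5.png

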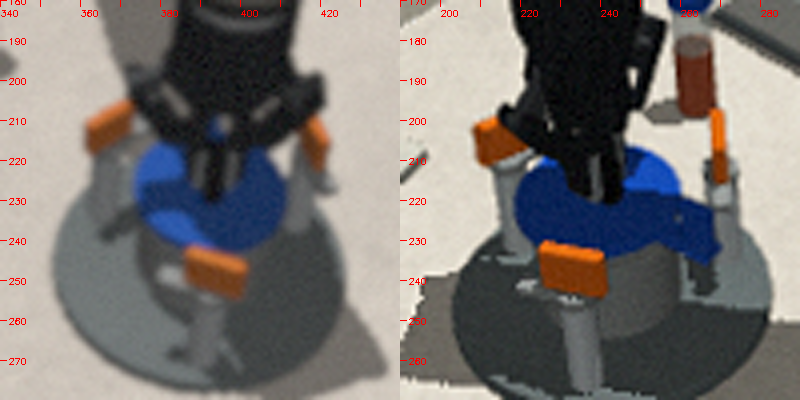

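The cover hovers over the rim with its tongue between clamps 2 and 3. Lower it gently.

```bash
python3 -m creep '[[0,0,0,2,0,0,0],[0,0,0,4,0,0,0],[0,0,0,6,0,0,0],[0,0,0,8,0,0,0],[0,0,0,9,0,0,0],[0,0,0,10,0,0,0],[0,0,0,11,0,0,0],[0,0,0,12,0,0,0],[0,0,0,12,0,0,0],[0,0,0,12,0,0,0]]'
python3 - <<'E'
from h import *
go((.594,.1825,.084),-85.2)
E
```

```text
t: 10.75
position: [0.5939, 0.1847, 0.0886]
tcp_rot: [[0.085, -0.996, -0.0], [-0.996, -0.085, -0.0], [0.0, 0.0, -1.0]]
wrist_force: [-0.8, -0.4, -2.6]
grip_width: 0.146
t 10.75 pos [0.5939 0.1847 0.0886] shift [2.2 0.  4.6] rv [ 0.    -0.     0.001] F [-0.8 -0.4 -2.6] w 0.146
```

```bash
python3 -m creep '[[0,1,0,0,0,0,0],[0,1,0,1,0,0,0],[0,1,0,2,0,0,0],[0,1,0,3,0,0,0],[0,1,0,4,0,0,0],[0,1,0,5,0,0,0],[0,1,0,5,0,0,0],[0,1,0,5,0,0,0]]'
python3 - <<'E'
from h import *
go((.594,.1825,.084),-85.2)
E
```

```text
t: 11.55
position: [0.5939, 0.1837, 0.084]
tcp_rot: [[0.085, -0.996, -0.0], [-0.996, -0.085, -0.0], [0.0, 0.0, -1.0]]
wrist_force: [-3.6, -0.3, 2.5]
grip_width: 0.148
t 11.55 pos [0.5939 0.1837 0.084 ] shift [ 1.2 -0.   0. ] rv [ 0.    -0.     0.001] F [-3.6 -0.3  2.5] w 0.148
```

```bash
python3 -m creep '[[0,0,0,0.5,0,0,0],[0,0,0,1,0,0,0],[0,0,0,1.5,0,0,0],[0,0,0,1.5,0,0,0],[0,0,0,1.5,0,0,0]]'
python3 - <<'E'
from h import *
go((.594,.1825,.084),-85.2)
E
```

```text
t: 12.05
position: [0.5939, 0.1837, 0.084]
tcp_rot: [[0.085, -0.996, 0.0], [-0.996, -0.085, -0.0], [0.0, -0.0, -1.0]]
wrist_force: [-7.3, -3.0, 14.9]
grip_width: 0.144
t 12.05 pos [0.5939 0.1837 0.084 ] shift [ 1.2 -0.  -0. ] rv [-0.    -0.     0.001] F [-7.3 -3.  14.9] w 0.144
```

```bash
python3 -m creep '[[0,0,0,-1.5,0,0,0],[0.35,0,0,-1.5,0,0,0],[0.35,0,0,-1.5,0,0,0],[0.35,0,0,-1.5,0,0,0],[0.35,0,0,-5,0,0,0],[0.35,0,0,-20,0,0,0],[0.35,0,0,-60,0,0,0],[0.35,0,40,-100,0,0,0],[0.35,0,70,-120,0,0,0],[0.35,0,70,-120,0,0,0]]'
python3 - <<'E'
from h import *
c=cam("wrist","w6");a=cam("scene");b=cam("side")
h=cv2.inRange(cv2.cvtColor(c["frame"],cv2.COLOR_BGR2HSV),(4,150,80),(16,255,255))
for k in cv2.findContours(h,0,2)[0]:
    if cv2.contourArea(k)>60:
        q=cv2.boxPoints(cv2.minAreaRect(k));P=onz(c,q,.12)[:,:2];e=[P[1]-P[0],P[2]-P[1]];d=max(e,key=np.linalg.norm)
        print(P.mean(0).round(4),np.degrees(np.arctan2(d[1],d[0])).round(1),[np.linalg.norm(x).round(3) for x in e],q.round().tolist())
go((.594,.1825,.084),-85.2)
E
```

```text
t: 13.05
position: [0.5227, 0.1789, 0.2071]
tcp_rot: [[0.087, -0.996, 0.005], [-0.996, -0.087, 0.002], [-0.001, -0.005, -1.0]]
wrist_force: [1.2, 0.2, 0.1]
grip_width: 0.351
[0.5601 0.1117] -45.6 [np.float64(0.038), np.float64(0.008)] [[392.0, 177.0], [434.0, 144.0], [441.0, 153.0], [399.0, 186.0]]
[0.5501 0.2489] -156.2 [np.float64(0.008), np.float64(0.037)] [[217.0, 141.0], [227.0, 137.0], [246.0, 184.0], [236.0, 188.0]]
t 13.2 pos [0.5248 0.1776 0.2029] shift [  1.  -69.1 119.1] rv [-0.002  0.     0.001] F [0.3 0.1 1. ] w 0.354
```

View pics/w6.png

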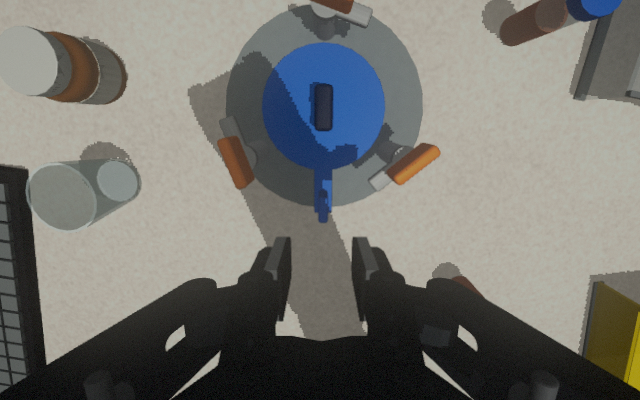

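The wrist view shows the cover seated concentrically, bar at (323,107). The tongue lies between clamp 2 at (236,162) and clamp 3 at (415,164), and clamp 1 is at the top. Check joint room and plan clamp 1.

Run:
```python
from h import *
print(np.round(sensors.get_obs()["joint_positions"],3))
go((.6752,.1897,.17),-14)
```

```text
[-0.2    0.326 -0.293  1.863  0.113  0.967 -2.029]
t 13.2 pos [0.5248 0.1776 0.2029] shift [   0.7 -150.8   33.2] rv [-1.000e-03 -1.000e-03 -1.242e+00] F [0.3 0.1 1. ] w 0.354
```

```bash
python3 -m creep '[[0.4,0,-30,0,0,0,-0.14],[0.4,0,-60,0,0,0,-0.28],[0.4,0,-90,5,0,0,-0.42],[0.4,0,-120,10,0,0,-0.56],[0.4,1,-151,15,0,0,-0.7],[0.4,1,-151,20,0,0,-0.84],[0.4,1,-151,25,0,0,-0.98],[0.4,1,-151,33,0,0,-1.12],[0.4,1,-151,33,0,0,-1.242],[0.4,1,-151,33,0,0,-1.242]]' 
python3 -m creep '[[0.4,0,0,0,0,0,0],[0.4,0,0,0,0,0,0]]'
python3 - <<'E'
from h import *
c=cam("wrist","w7")
h=cv2.inRange(cv2.cvtColor(c["frame"],cv2.COLOR_BGR2HSV),(4,150,60),(16,255,255))
for k in cv2.findContours(h,0,2)[0]:
    if cv2.contourArea(k)>60:
        q=cv2.boxPoints(cv2.minAreaRect(k));P=onz(c,q,.12)[:,:2];e=[P[1]-P[0],P[2]-P[1]];d=max(e,key=np.linalg.norm)
        print(P.mean(0).round(4),np.degrees(np.arctan2(d[1],d[0])).round(1),[np.linalg.norm(x).round(3) for x in e],q.round().tolist())
go((.6752,.1897,.0915),-14);print(np.round(sensors.get_obs()["joint_positions"],3))
E
```

```text
t: 14.2
position: [0.675, 0.1887, 0.167]
tcp_rot: [[0.97, -0.242, -0.003], [-0.242, -0.97, -0.0], [-0.003, 0.001, -1.0]]
wrist_force: [0.9, 0.2, 1.4]
grip_width: 0.399
t: 14.4
position: [0.675, 0.1894, 0.1688]
tcp_rot: [[0.97, -0.244, -0.0], [-0.244, -0.97, -0.0], [-0.0, 0.0, -1.0]]
wrist_force: [0.1, -0.9, 0.4]
grip_width: 0.4
[0.5721 0.1075] 42.6 [np.float64(0.019), np.float64(0.009)] [[204.0, 361.0], [216.0, 343.0], [225.0, 350.0], [213.0, 368.0]]
[0.6751 0.193 ] -103.9 [np.float64(0.008), np.float64(0.043)] [[314.0, 185.0], [327.0, 185.0], [327.0, 248.0], [314.0, 248.0]]
[0.5503 0.2491] 24.6 [np.float64(0.038), np.float64(0.009)] [[84.0, 195.0], [123.0, 157.0], [134.0, 168.0], [94.0, 205.0]]
t 14.45 pos [0.675  0.1895 0.169 ] shift [ 0.2 -0.3 77.5] rv [ 0.    -0.    -0.002] F [-0.3  0.1 -0.1] w 0.4
[-0.032  0.626 -0.5    1.515  0.323  1.083 -0.851]
```

```bash
python3 -m creep '[[0.4,0,0,25,0,0,0],[0.4,0,0,55,0,0,0],[0.4,0,0,77,0,0,0],[0.4,0,0,77,0,0,0],[0,0,0,77,0,0,0],[0,0,0,77,0,0,0],[0,0,0,77,0,0,0],[0,0,0,77,0,0,0],[0,0,0,77,0,0,0]]' 60
python3 -m creep '[[0,0,0,0,0,0,0.13],[0,0,0,0,0,0,0.26],[0,0,0,0,0,0,0.39],[0,0,0,0,0,0,0.52],[0,0,0,0,0,0,0.65],[0,0,0,0,0,0,0.78],[0,0,0,0,0,0,0.91],[0,0,0,0,0,0,1.04],[0,0,0,0,0,0,1.12],[0,0,0,0,0,0,1.18]]'
python3 -m creep '[[0,0,0,0,0,0,0.04],[0,0,0,0,0,0,0.08],[0,0,0,0,0,0,0.1],[0,0,0,0,0,0,0.1]]'
python3 - <<'E'
from h import *
go((.6752,.1897,.0915),-85.2);o=sensors.get_obs();print(np.round(o["joint_positions"],3),o["torque"])
E
```

```text
t: 15.35
position: [0.675, 0.1902, 0.0939]
tcp_rot: [[0.97, -0.242, 0.001], [-0.242, -0.97, 0.001], [0.001, -0.001, -1.0]]
wrist_force: [-3.8, 0.0, 6.7]
grip_width: 0.104
t: 16.35
position: [0.676, 0.189, 0.0939]
tcp_rot: [[0.143, -0.99, 0.003], [-0.99, -0.143, -0.0], [0.001, -0.003, -1.0]]
wrist_force: [-1.6, -1.7, 5.5]
grip_width: 0.101
t: 16.75
position: [0.676, 0.1889, 0.0939]
tcp_rot: [[0.048, -0.999, 0.003], [-0.999, -0.048, -0.001], [0.001, -0.003, -1.0]]
wrist_force: [-1.3, -1.3, 5.8]
grip_width: 0.107
t 16.75 pos [0.676  0.1889 0.0939] shift [-0.8  0.7  2.4] rv [-0.003 -0.001 -0.036] F [-1.3 -1.3  5.8] w 0.107
[-0.247  0.661 -0.171  1.583  0.135  0.906 -1.989] [-0.5757106   0.39678552  0.71719199]
```

```bash
python3 -m creep '[[0,0,0,0,0,0,0.03],[0,0,0,0,0,0,0.06],[0,0,0,0,0,0,0.06],[0,0,0,0,0,0,0.06]]'
python3 - <<'E'
from h import *
go((.6752,.1897,.0915),-85.2);o=sensors.get_obs();print(o["torque"])
E
```

```text
t: 17.15
position: [0.676, 0.1889, 0.094]
tcp_rot: [[-0.009, -1.0, 0.003], [-1.0, 0.009, -0.002], [0.002, -0.003, -1.0]]
wrist_force: [-1.3, -2.4, 6.5]
grip_width: 0.104
t 17.15 pos [0.676  0.1889 0.094 ] shift [-0.8  0.8  2.5] rv [-0.003 -0.002 -0.093] F [-1.3 -2.4  6.5] w 0.104
[-0.69676675  0.47048192  1.64784997]
```

```bash
python3 -m creep '[[0.4,0,0,0,0,0,0],[0.4,0,0,0,0,0,0],[0.4,0,0,0,0,0,0],[0.4,0,0,0,0,0,0],[0.4,0,0,-10,0,0,0],[0.4,0,0,-45,0,0,0],[0.4,0,0,-80,0,0,-0.14],[0.4,0,0,-85,0,0,-0.28],[0.4,0,0,-85,0,0,-0.42],[0.4,0,0,-85,0,0,-0.56]]'
python3 -m creep '[[0.4,0,0,0,0,0,-0.14],[0.4,0,0,0,0,0,-0.28],[0.4,0,0,0,0,0,-0.42],[0.4,0,0,0,0,0,-0.56],[0.4,0,0,0,0,0,-0.7],[0.4,0,0,0,0,0,-0.84],[0.4,0,0,0,0,0,-0.98],[0.4,0,0,0,0,0,-1.12],[0.4,0,0,0,0,0,-1.26],[0.4,0,0,0,0,0,-1.4]]'
cat > look.py <<'E'
from h import *
import sys
c=cam("wrist",sys.argv[1])
h=cv2.inRange(cv2.cvtColor(c["frame"],cv2.COLOR_BGR2HSV),(4,150,60),(16,255,255))
for k in cv2.findContours(h,0,2)[0]:
    if cv2.contourArea(k)>60:
        q=cv2.boxPoints(cv2.minAreaRect(k));P=onz(c,q,.12)[:,:2];e=[P[1]-P[0],P[2]-P[1]];d=max(e,key=np.linalg.norm)
        print(P.mean(0).round(4),np.degrees(np.arctan2(d[1],d[0])).round(1),[np.linalg.norm(x).round(3) for x in e],q.round().tolist())
go([float(v) for v in sys.argv[2:5]],float(sys.argv[5]));o=sensors.get_obs();print(np.round(o["joint_positions"],3),np.round(o["torque"],2))
E
python3 look.py w8 .5498 .2487 .17 114
```

```text
t: 18.15
position: [0.6751, 0.1896, 0.1787]
tcp_rot: [[0.525, -0.851, 0.002], [-0.851, -0.525, 0.0], [0.001, -0.002, -1.0]]
wrist_force: [0.6, -0.6, -0.2]
grip_width: 0.4
t: 19.15
position: [0.675, 0.1893, 0.178]
tcp_rot: [[0.928, 0.372, 0.001], [0.372, -0.928, -0.0], [0.001, 0.0, -1.0]]
wrist_force: [0.2, 0.1, 0.6]
grip_width: 0.401
[0.5604 0.1122] -46.0 [np.float64(0.009), np.float64(0.038)] [[112.0, 237.0], [122.0, 231.0], [150.0, 276.0], [140.0, 282.0]]
[0.6728 0.1911] 4.4 [np.float64(0.01), np.float64(0.036)] [[291.0, 214.0], [296.0, 200.0], [347.0, 215.0], [342.0, 229.0]]
[0.55   0.2492] 24.0 [np.float64(0.038), np.float64(0.009)] [[134.0, 50.0], [196.0, 47.0], [196.0, 63.0], [134.0, 66.0]]
t 19.2 pos [0.675  0.1891 0.1778] shift [ -93.4 -102.5    7.7] rv [ 1.000e-03  0.000e+00 -1.602e+00] F [-0.2  0.3 -0.1] w 0.406
[ 0.035  0.641 -0.607  1.503  0.39   1.12  -0.263] [-0.03  0.06 -0.01]
```

```bash
python3 -m creep '[[0.4,-10,-11,0,0,0,-0.14],[0.4,-20,-22,0,0,0,-0.28],[0.4,-32,-34,0,0,0,-0.42],[0.4,-44,-48,0,0,0,-0.56],[0.4,-56,-62,0,0,0,-0.7],[0.4,-68,-75,0,0,0,-0.84],[0.4,-80,-88,0,0,0,-0.98],[0.4,-93,-102,0,0,0,-1.12],[0.4,-93,-102,0,0,0,-1.26],[0.4,-93,-102,0,0,0,-1.4]]'
python3 -m creep '[[0.4,0,0,0,0,0,-0.14],[0.4,0,0,0,0,0,-0.2],[0.4,0,0,0,0,0,-0.2],[0.4,0,0,0,0,0,-0.2]]'
python3 look.py w9 .550 .2489 .0915 114
```

```text
t: 20.2
position: [0.5505, 0.2505, 0.1779]
tcp_rot: [[-0.207, 0.978, 0.001], [0.978, 0.207, -0.001], [-0.001, 0.001, -1.0]]
wrist_force: [0.1, 0.6, 0.1]
grip_width: 0.397
t: 20.6
position: [0.551, 0.2501, 0.1774]
tcp_rot: [[-0.391, 0.92, 0.0], [0.92, 0.391, -0.0], [-0.0, 0.0, -1.0]]
wrist_force: [0.5, 0.4, 0.9]
grip_width: 0.405
[0.5464 0.2478] 24.4 [np.float64(0.009), np.float64(0.043)] [[312.0, 179.0], [326.0, 179.0], [327.0, 240.0], [314.0, 240.0]]
[0.5592 0.1117] 134.4 [np.float64(0.039), np.float64(0.009)] [[90.0, 154.0], [141.0, 131.0], [147.0, 144.0], [95.0, 167.0]]
t 20.65 pos [0.5509 0.2501 0.1774] shift [-0.7 -1.3 85.9] rv [ 0.     0.    -0.017] F [ 0.   0.7 -0.5] w 0.399
[ 0.187  0.625 -1.013  1.733  0.585  1.119  0.964] [-0.04 -0.01  0.02]
```

```bash
python3 -m creep '[[0.4,-1,-1,30,0,0,0],[0.4,-1,-1,60,0,0,0],[0.4,-1,-1,84,0,0,0],[0.4,-1,-1,84,0,0,0],[0,-1,-1,84,0,0,0],[0,-1,-1,84,0,0,0],[0,-1,-1,84,0,0,0],[0,-1,-1,84,0,0,0],[0,-1,-1,84,0,0,0]]' 60
python3 -m creep '[[0,0,0,0,0,0,0.13],[0,0,0,0,0,0,0.26],[0,0,0,0,0,0,0.39],[0,0,0,0,0,0,0.52],[0,0,0,0,0,0,0.65],[0,0,0,0,0,0,0.78],[0,0,0,0,0,0,0.91],[0,0,0,0,0,0,1.04],[0,0,0,0,0,0,1.17],[0,0,0,0,0,0,1.3]]'
python3 -m creep '[[0,0,0,0,0,0,0.07],[0,0,0,0,0,0,0.14],[0,0,0,0,0,0,0.18],[0,0,0,0,0,0,0.2],[0,0,0,0,0,0,0.2]]'
python3 -c "
from h import *
go((.55,.2489,.0915),34.8);o=sensors.get_obs();print(o['torque'])"
```

```text
t: 21.55
position: [0.5511, 0.2494, 0.0948]
tcp_rot: [[-0.394, 0.919, 0.002], [0.919, 0.394, 0.001], [-0.0, 0.002, -1.0]]
wrist_force: [-0.7, -1.4, 6.0]
grip_width: 0.106
t: 22.55
position: [0.5507, 0.2473, 0.0947]
tcp_rot: [[0.784, 0.621, 0.001], [0.621, -0.784, -0.003], [-0.001, 0.003, -1.0]]
wrist_force: [-3.8, -6.3, 11.6]
grip_width: 0.106
t: 23.05
position: [0.5505, 0.2472, 0.0948]
tcp_rot: [[0.887, 0.462, 0.002], [0.462, -0.887, -0.004], [-0.0, 0.005, -1.0]]
wrist_force: [-4.3, -8.2, 12.7]
grip_width: 0.105
t 23.05 pos [0.5505 0.2472 0.0948] shift [ 0.3 -1.8  3.3] rv [ 0.005  0.001 -0.127] F [-4.3 -8.2 12.7] w 0.105
[-1.71193135  0.71885483  1.96438074]
```

```bash
python3 -m creep '[[0.4,0,0,0,0,0,0],[0.4,0,0,0,0,0,0],[0.4,0,0,0,0,0,0],[0.4,0,0,0,0,0,0],[0.4,0,0,-10,0,0,0],[0.4,0,0,-45,0,0,0],[0.4,0,0,-80,0,0,0],[0.4,0,0,-80,0,0,-0.14],[0.4,0,0,-80,0,0,-0.295],[0.4,0,0,-80,0,0,-0.295]]'
python3 look.py w10 .5607 .1112 .17 44.4
```

```text
t: 24.05
position: [0.5505, 0.249, 0.174]
tcp_rot: [[0.716, 0.698, 0.001], [0.698, -0.716, 0.001], [0.001, 0.0, -1.0]]
wrist_force: [0.2, 0.1, 0.1]
grip_width: 0.401
[0.5691 0.1099] 95.6 [np.float64(0.027), np.float64(0.009)] [[198.0, 367.0], [217.0, 344.0], [226.0, 351.0], [207.0, 374.0]]
[0.547  0.2517] 124.1 [np.float64(0.043), np.float64(0.009)] [[307.0, 242.0], [318.0, 181.0], [333.0, 183.0], [322.0, 245.0]]
t 24.1 pos [0.5503 0.2489 0.1736] shift [-88.2 106.2   3.5] rv [-0.    -0.    -0.007] F [ 0.8 -0.3 -1.3] w 0.4
[ 0.007  0.519 -0.721  1.75   0.394  1.022 -0.09 ] [-0.04  0.04  0.02]
```

Clamp 2's bar is at 124.1° (its stop is about 124.8°). On to clamp 3.

```bash
python3 -m creep '[[0.4,-20,24,0,0,0,0],[0.4,-45,54,0,0,0,0],[0.4,-70,84,0,0,0,0],[0.4,-88,106,0,0,-0,0],[0.4,-88,106,0,0,0,0],[0.4,-88,106,0,0,0,0]]'
python3 look.py w11 .5607 .1112 .0915 44.4
```

```text
t: 24.7
position: [0.5611, 0.1111, 0.1732]
tcp_rot: [[0.72, 0.694, -0.0], [0.694, -0.72, 0.0], [0.0, -0.0, -1.0]]
wrist_force: [0.6, 0.6, 0.2]
grip_width: 0.4
[0.6733 0.189 ] 4.8 [np.float64(0.009), np.float64(0.039)] [[493.0, 238.0], [502.0, 228.0], [539.0, 261.0], [530.0, 271.0]]
[0.5549 0.1158] 133.5 [np.float64(0.027), np.float64(0.008)] [[313.0, 229.0], [313.0, 189.0], [325.0, 189.0], [325.0, 229.0]]
[0.5488 0.2481] 123.7 [np.float64(0.039), np.float64(0.009)] [[452.0, 78.0], [471.0, 7.0], [485.0, 11.0], [467.0, 82.0]]
t 24.75 pos [0.5609 0.1124 0.1733] shift [-1.   0.8 81.8] rv [-0.001 -0.001 -0.006] F [-0.2  1.3 -0.9] w 0.4
[ 0.248  0.466 -0.718  1.826  0.362  0.984  0.148] [ 0.05  0.04 -0.06]
```

```bash
python3 -m creep '[[0.4,-0.5,0,30,0,0,0],[0.4,-0.5,0,60,0,0,0],[0.4,-0.5,0,80,0,0,0],[0.4,-0.5,0,80,0,0,0],[0,-0.5,0,80,0,0,0],[0,-0.5,0,80,0,0,0],[0,-0.5,0,80,0,0,0],[0,-0.5,0,80,0,0,0],[0,-0.5,0,80,0,0,0]]' 60
python3 -m creep '[[0,0,0,0,0,0,0.13],[0,0,0,0,0,0,0.26],[0,0,0,0,0,0,0.39],[0,0,0,0,0,0,0.52],[0,0,0,0,0,0,0.65],[0,0,0,0,0,0,0.78],[0,0,0,0,0,0,0.91],[0,0,0,0,0,0,1.04],[0,0,0,0,0,0,1.13],[0,0,0,0,0,0,1.2]]'
python3 -m creep '[[0,0,0,0,0,0,0.06],[0,0,0,0,0,0,0.11],[0,0,0,0,0,0,0.15],[0,0,0,0,0,0,0.15],[0,0,0,0,0,0,0.15]]'
python3 -c "
from h import *
go((.5607,.1112,.0915),-25.2);o=sensors.get_obs();print(o['torque'])"
```

```text
t: 25.65
position: [0.5596, 0.1113, 0.0944]
tcp_rot: [[0.717, 0.697, -0.001], [0.697, -0.717, -0.001], [-0.002, 0.0, -1.0]]
wrist_force: [-5.0, -1.0, 2.1]
grip_width: 0.104
t: 26.65
position: [0.5607, 0.1115, 0.0944]
tcp_rot: [[0.908, -0.419, 0.001], [-0.419, -0.908, -0.0], [0.001, -0.0, -1.0]]
wrist_force: [-0.3, -1.3, -0.5]
grip_width: 0.102
t: 27.15
position: [0.5608, 0.1115, 0.0945]
tcp_rot: [[0.84, -0.543, 0.001], [-0.543, -0.84, -0.001], [0.002, 0.0, -1.0]]
wrist_force: [-3.3, -3.9, 7.4]
grip_width: 0.105
t 27.15 pos [0.5608 0.1115 0.0945] shift [0.  0.3 3. ] rv [ 0.    -0.002 -0.134] F [-3.3 -3.9  7.4] w 0.105
[-0.79704488  0.76181333  2.19309721]
```

Stop reached (2.2 N·m). Release, rise, back off, final look.

```bash
python3 -m creep '[[0.4,0,0,0,0,0,0],[0.4,0,0,0,0,0,0],[0.4,0,0,0,0,0,0],[0.4,0,0,0,0,0,0],[0.4,0,0,-10,0,0,0],[0.4,0,0,-45,0,0,0],[0.4,0,0,-90,0,0,0],[0.4,0,30,-120,0,0,0],[0.4,-30,60,-130,0,0,0],[0.4,-50,60,-130,0,0,0]]'
python3 look.py w12 .5607 .1112 .0915 -25.2
python3 - <<'E'
from crop import *
a=cam("scene");b=cam("side");c=cam("wrist")
T=np.hstack([grid(a,340,180,100,100,4),grid(b,190,170,100,100,4)]);T=np.vstack([T,np.hstack([cv2.resize(c["frame"],(320,200)),cv2.resize(a["frame"],(320,200)),np.zeros((200,160,3),np.uint8)])])
cv2.imwrite("pics/final.png",T)
E
```

```text
t: 28.15
position: [0.4847, 0.0857, 0.2255]
tcp_rot: [[0.834, -0.551, 0.002], [-0.551, -0.834, -0.001], [0.003, -0.0, -1.0]]
wrist_force: [-0.3, 0.3, 0.5]
grip_width: 0.404
[0.5614 0.1152] -115.9 [np.float64(0.009), np.float64(0.03)] [[376.0, 96.0], [387.0, 95.0], [390.0, 135.0], [379.0, 136.0]]
t 28.2 pos [0.4824 0.0893 0.2248] shift [ 53.4 -61.2 133.3] rv [-0.    -0.    -0.139] F [-2.   2.5 -1.9] w 0.395
[ 0.049  0.209 -0.408  1.971  0.099  0.981 -0.985] [0.1  0.2  0.02]
```

View pics/final.png

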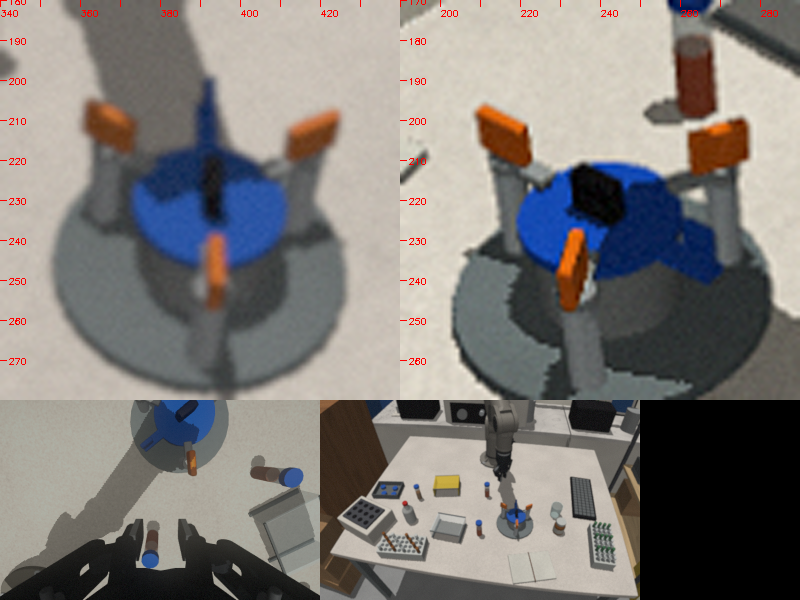

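The cover sits level on the rim. All three fingers point to the centre, the tongue lies between clamps 2 and 3, and the bystanders stand as before. Hand in.

```bash
python3 -m creep '[[0.4,0,0,0,0,0,0],[0.4,0,0,0,0,0,0]]'; python3 -c "
from h import *
print(r.close_job())"
```

```text
t: 28.55
position: [0.4866, 0.0883, 0.223]
tcp_rot: [[0.837, -0.548, -0.0], [-0.548, -0.837, 0.0], [-0.0, -0.0, -1.0]]
wrist_force: [0.2, -0.3, -0.4]
grip_width: 0.401
the job is handed in; nothing more can be done
None
```

I closed the pot with its cover, turned all three clamps to their stops and handed the job in at about 28.6 s. I drew the cover out by its tab and let go of it on the bench. I then took it by the bar grip, set it on the pot with the tongue between clamps 2 and 3, and closed clamps 1, 2 and 3 in that order.

**Cover seating:** it came down to the predicted height (TCP z 0.084 m), and pressing to about 15 N moved it no further. It looked level in both fixed views.

**Clamps:** each was pressed about 5–8° past its expected end angle, and the torque rose to 1.6–2.2 N·m against about 0.1 for free turning. After release, the bars of clamps 1 and 2 measured within about 1° of the closed angle, and clamp 3 (only partly visible to the mask) about the same.

**Bystanders:** they look unmoved in the last scene picture, but I judged that by eye and did not measure it. No final check failed. The fixed and wrist cameras put the pot about 2 mm apart, within the stated calibration.

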